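# Start the incubation timers in order

### The job

Three samples are going into incubation: start their bench timers with a fingertip in this order, first the small round timer, then the square one, then the large round one, by gently pressing the grey cap in the middle of each down until it is fully home (it stays down). Leave the long timer unstarted; do not pick up, tip or shove any timer, and leave everything else on the bench where it stands.

Things in the scene. Friction and masses are not known exactly. Their poses are not given: they have to be found in the camera images.
- small_round: small round timer: white disc-shaped case 58 mm in diameter, 36 mm high, standing loose on the bench, 0.15 to 0.45 kg. Grey band round its foot, thin black display on top. Origin: centre of its underside, z up. A round grey cap 28 mm in diameter stands 16 mm proud in the middle of its top.
- small_round_cap (a point): centre of the top face of that timer's cap, 52 mm above the bench before it is pressed; it goes down with the cap
- small_round_plunger (a joint): how far that timer's plunger is pressed in, m: 0 up, 0.008 fully home (cap then still 8 mm proud). It yields to about 3 N and stays where it is left; the timer runs from half way (0.004) on. The cap on it is springy rubber: it gives 1 mm per 3 N (up to 6 mm) and recovers when let go, so 6 to 15 N brings it safely home. Over 30 N damages the timer.
- square: square timer: white square case 68 x 68 mm, 36 mm high, standing loose on the bench, 0.15 to 0.45 kg. Grey band round its foot, thin black display on top. Origin: centre of its underside, z up. A round grey cap 28 mm in diameter stands 16 mm proud in the middle of its top.
- square_cap (a point): centre of the top face of that timer's cap, 52 mm above the bench before it is pressed; it goes down with the cap
- square_plunger (a joint): how far that timer's plunger is pressed in, m: 0 up, 0.008 fully home (cap then still 8 mm proud). It yields to about 3 N and stays where it is left; the timer runs from half way (0.004) on. The cap on it is springy rubber: it gives 1 mm per 3 N (up to 6 mm) and recovers when let go, so 6 to 15 N brings it safely home. Over 30 N damages the timer.
- large_round: large round timer: white disc-shaped case 86 mm in diameter, 36 mm high, standing loose on the bench, 0.15 to 0.45 kg. Grey band round its foot, thin black display on top. Origin: centre of its underside, z up. A round grey cap 28 mm in diameter stands 16 mm proud in the middle of its top.
- large_round_cap (a point): centre of the top face of that timer's cap, 52 mm above the bench before it is pressed; it goes down with the cap
- large_round_plunger (a joint): how far that timer's plunger is pressed in, m: 0 up, 0.008 fully home (cap then still 8 mm proud). It yields to about 3 N and stays where it is left; the timer runs from half way (0.004) on. The cap on it is springy rubber: it gives 1 mm per 3 N (up to 6 mm) and recovers when let go, so 6 to 15 N brings it safely home. Over 30 N damages the timer.
- long: long timer (to be left unstarted): white oblong case 46 mm (x) x 94 mm (y), 36 mm high, standing loose on the bench, 0.15 to 0.45 kg. Grey band round its foot, thin black display on top. Origin: centre of its underside, z up. A round grey cap 28 mm in diameter stands 16 mm proud in the middle of its top.
- long_cap (a point): centre of the top face of that timer's cap, 52 mm above the bench before it is pressed; it goes down with the cap
- long_plunger (a joint): how far that timer's plunger is pressed in, m: 0 up, 0.008 fully home (cap then still 8 mm proud). It yields to about 3 N and stays where it is left; the timer runs from half way (0.004) on. The cap on it is springy rubber: it gives 1 mm per 3 N (up to 6 mm) and recovers when let go, so 6 to 15 N brings it safely home. Over 30 N damages the timer.
- rotor_lid: bystander, loose: black rotor lid lying flat, disc 110 mm in diameter, 21 mm high with its small steel knob. Origin: centre of its underside.
- tube_rack: bystander, loose: red tube rack 70 (x) x 110 (y) x 30 mm with five small capped tubes that stick up to 45 mm high (one piece). Origin: centre of its underside.
- skirted_tube: bystander, loose: standing clear tube 64 mm high with a blue screw cap 33 mm in diameter. Origin: centre of its underside.
- jar: bystander, loose: small amber jar with white cap, 40 mm in diameter, 55 mm high. Origin: centre of its underside.
- tip_box: bystander, loose: blue box with clear lid, 82 (x) x 117 (y) x 56 mm. Origin: centre of its underside.
- pipette: bystander, loose: white and grey pipette lying along y, about 246 mm long (from -120 to +126 mm), 34 mm wide, 26 mm high. Origin: underside, at the joint of the fat body (+y) and the thin shaft (-y).
- dish: bystander, loose: shallow aluminium weighing dish, 76 mm in diameter, 16 mm high. Origin: centre of its underside.
Things that resemble listed ones, but are neither listed nor needed, are in the scene too. Leave any purple look-alike of the large_round alone.

How it is judged:
On the way, in this order (a step that is already met when the one before it is completed fails the run):
1. the small round timer's cap is down at least half way (value of joint small_round_plunger above 0.004 m), for 0.1 s.
2. the square timer's cap is down at least half way (value of joint square_plunger above 0.004 m), for 0.1 s.
3. the large round timer's cap is down at least half way (value of joint large_round_plunger above 0.004 m), for 0.1 s.
At the end, for the whole second after the job is handed in: The caps of the small round, square and large round timers are at least 4 mm (half way) down and that of the long timer less than 2 mm; all four timers stand upright (within 0.1 rad), at rest, within 25 mm of where they stood, and the other things within 20 mm of where they stood (value of joint each of small_round_plunger, square_plunger, large_round_plunger above 0.004 m and value of joint long_plunger below 0.002 m and distance of each of small_round, square, large_round, long from where it was at the start of the episode below 0.025 m and angle between each of small_round, square, large_round, long's own z axis and vertical below 0.1 rad and linear speed of each of small_round, square, large_round, long below 0.02 m/s and distance of each of rotor_lid, tube_rack, skirted_tube, jar, tip_box, pipette, dish from where it was at the start of the episode below 0.02 m); the robot touches nothing.
It fails at once if a cap is pressed out of order (3 mm or more before the timer before it is started), or the long timer's cap goes down more than 2 mm ((value of joint square_plunger above 0.003 m and value of joint small_round_plunger below 0.004 m) or (value of joint large_round_plunger above 0.003 m and value of joint square_plunger below 0.004 m) or value of joint long_plunger above 0.002 m).
It fails at once if a timer is pushed with more than 30 N, or with the arm or the gripper's body instead of the fingers (contact force between the fingers and small_round above 30 N or contact force between the arm and small_round above 1 N or contact force between the fingers and square above 30 N or contact force between the arm and square above 1 N or contact force between the fingers and large_round above 30 N or contact force between the arm and large_round above 1 N or contact force between the fingers and long above 30 N or contact force between the arm and long above 1 N).
It fails at once if a timer is lifted (underside more than 12 mm above the bench) or tipped more than 0.3 rad (height (world z) of any of small_round, square, large_round, long above 0.012 m or angle between any of small_round, square, large_round, long's own z axis and vertical above 0.3 rad).
It fails at once if a timer is shoved more than 25 mm from where it stood (distance of any of small_round, square, large_round, long from where it was at the start of the episode above 0.025 m).
It fails at once if another thing on the bench is moved more than 20 mm (distance of any of rotor_lid, tube_rack, skirted_tube, jar, tip_box, pipette, dish from where it was at the start of the episode above 0.02 m).
It also fails if it takes over 42 s, if anything falls off the work surface, if the arm or the gripper's body presses on something with over 40 N, if the wrist force passes 120 N, or if a joint passes its speed limit or range.

### The arm

A 6-joint arm with a two-finger parallel gripper is mounted at the origin on the work surface. World frame = base frame: x ahead of the robot, y to its left, z up, the work surface at z = 0. Lengths are in m, angles in rad, forces in N, time in s.
With the tool pointing down it reaches from about 0.35 to 0.85 m from the base axis. Payload 8.1 kg.
Tool frame: the origin (TCP) lies on the centre line of the jaws, within the pads' length; the fingertips stand robot.finger_overhang ahead of it and the grasp point (between the pads) lies 5 mm behind it (robot.finger_overhang is the distance from the TCP to the fingertips, in m); z points along the fingers, y is the direction in which the jaws open and shut (so a half turn about z gives the same grasp; the last joint's range is limited). The gripper opens to 93 mm and grips with 3 to 60 N. Pads are 15 mm wide; open, the fingers measure 128 mm over their backs; the gripper's body (75 mm by 188 mm) begins 65 mm behind the grasp point.
Start: joints at [1.211, 0.13, 1.488, -0, 1.523, -0.085], TCP at [0.163, 0.577, 0.233] pointing down, gripper open.
Joint ranges: [-2.96, 2.96], [-0.89, 2.26], [0.02, 2.5], [-1.34, 4.48], [0, 2.73], [-2.66, 2.66]. Speed limits (rad/s): [2.39, 2.39, 2.79, 3.14, 3.14, 3.14].

### API

Orientations are given as a rotation vector (axis times angle).
In Python, from plant import robot gives the robot as it stands. The module is installed in compiled form; this text tells all that it offers.
- The arm moves only by the tool carry_out, never from a script. Its argument "commands" is a list that holds one entry, the list of rows, each a list of 4 numbers: the shift along the tool's x, y, z in cm, then the turn about the tool's z in degrees. In form: [[[tx, ty, tz, roll], ...]]. A call has 1 to 20 rows; each row shifts and turns the commanded pose from where the row before left it, along the tool's axes as they then stand; what a row does not reach is not made up. A row lasts 1/12 s, in which the tool goes at most 41.7 mm and 7.16 degrees, less where a joint would pass 70% of its speed; a pose out of reach is approached as far as the arm can. A call is refused whole if a number of a shift passes 4.17 or a number of a turn 7.16, either way. A call with a gripper value outside its range is refused whole. "claw" is the finger opening in cm, from 0 to 9.3, set as the call begins (left out, the last holds). The fingers move at their own pace and stop on an object; "grip_force" is the grip in N (left out, the last holds). Time passes only in rows, so rows that do not move let the fingers close. It gives the time, the measured TCP pose, the force and the opening at its end, in the units of the state.
- robot.read_state(): the state, without advancing time (a new reading comes with each control period).
- robot.read_camera(name): name is "scene" or "top" or "wrist"; returns the picture (420x560x3 uint8, red, green, blue); there is no depth.
- robot.camera_params(name): a dict with "mtx" (3x3 intrinsics, pixels), "R" (3x3) and "t" (3): a world point X has camera coordinates R X + t. Camera axes: x right, y down, z forward; pixel columns grow to the right and rows downward; lengths in m; the calibration is good to about 2 mm. The wrist camera is an equidistant fisheye: a pixel r from the principal point sees the ray r / f radians off the axis. A picture is of the moment at which its call begins: read the wrist's pose just before it. camera_params takes no time and is no camera call; for the wrist camera it gives the pose at the moment of the call.
- robot.close_job(): hands the job in, once; it reports no verdict.
The state is a dict: "t": time; "q": joint angles; "dq": joint speeds; "joint_torque": joint torques, N m; "tool_pos": TCP position; "orientation": TCP orientation; "force": force on the tool from outside, world axes, zero at the start; "wrist_torque": the same for the moment, N m; "opening": finger opening in m.
Only numpy, scipy, OpenCV 4.12 (cv2) and the standard library are available. Lean on these libraries where they do the work, as an engineer would, in place of code of your own. Each camera call takes 0.05 s, during which the arm holds its last target.

## Working session

There is one attempt and no reset: what is moved stays moved. The work goes in short steps, Python scripts to look and compute and a tool call to move; the robot and the scene stay as the last step left them, time stands still between calls to the robot, and variables do not carry over. Pictures are saved under pics/ and viewed, and the job is handed in when it is done.

Besides the shell and the picture viewer there is one more tool, called after ">>>" by a JSON object that holds its "name" and its "arguments", one argument or row to a line. carry_out: Moves the arm, as the interface text tells. Its arguments: {"type":"object","properties":{"commands":{"type":"array","items":{"type":"array","items":{"type":"array","items":{"type":"number"}}}},"claw":{"type":"number"},"grip_force":{"type":"number"}},"required":["commands"]}

```bash
mkdir -p pics
python3 - <<'E'
from plant import robot
import cv2
print(robot.finger_overhang)
s=robot.read_state();print(s)
for n in("scene","top","wrist"):
    p=robot.camera_params(n);print(n,p)
    cv2.imwrite(f"pics/{n}0.png",cv2.cvtColor(robot.read_camera(n),cv2.COLOR_RGB2BGR))
E
```

```text
0.014
{'t': 0.0, 'q': array([ 1.21062830e+00,  1.31136467e-01,  1.48928079e+00,  2.91983061e-06,
        1.52299726e+00, -8.54049431e-02]), 'dq': array([ 4.33717814e-05, -8.05477051e-04,  1.42700127e-03,  3.25894291e-04,
       -1.88063814e-03,  7.87488431e-04]), 'joint_torque': array([ 1.75517598e-03, -5.59864748e+01, -4.91747081e+01,  7.68183754e-02,
        3.60836217e-02, -1.58878661e-04]), 'tool_pos': array([0.16257916, 0.57698805, 0.23160135]), 'orientation': array([-4.30185015e-01, -3.11158971e+00,  2.78968263e-03]), 'force': array([-0.26822849, -0.18528194,  0.31333628]), 'wrist_torque': array([ 0.02168806, -0.02347545, -0.0087649 ]), 'opening': 0.09309386707855347}
scene {'mtx': array([[488.30836869,   0.        , 281.52704849],
       [  0.        , 488.30836869, 212.45966912],
       [  0.        ,   0.        ,   1.        ]]), 'R': array([[-0.50594446,  0.86239613,  0.01712086],
       [ 0.66486765,  0.40255132, -0.62920858],
       [-0.54951907, -0.30696149, -0.7770479 ]]), 't': array([ 0.21992316, -0.32904571,  1.47209052])}
top {'mtx': array([[405.02758242,   0.        , 278.86524595],
       [  0.        , 405.02758242, 207.52379548],
       [  0.        ,   0.        ,   1.        ]]), 'R': array([[-0.01095647, -0.99985357, -0.01314501],
       [-0.98988277,  0.0127051 , -0.14131765],
       [ 0.14146396,  0.01146368, -0.98987703]]), 't': array([0.05162202, 0.49734153, 1.16478336])}
wrist {'mtx': array([[325.1922621 ,   0.        , 284.01819735],
       [  0.        , 325.1922621 , 206.67953429],
       [  0.        ,   0.        ,   1.        ]]), 'R': array([[ 0.27192897,  0.96231453, -0.00231767],
       [ 0.93275493, -0.26298217,  0.24659404],
       [ 0.23669152, -0.06921788, -0.9691161 ]]), 't': array([-0.59934886, -0.02878899,  0.3892154 ])}
```

View pics/scene0.png

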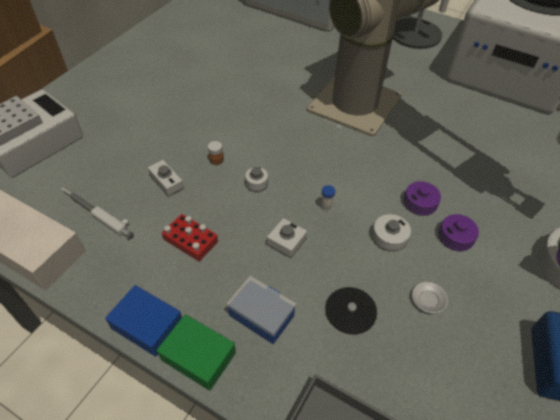

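View pics/top0.png

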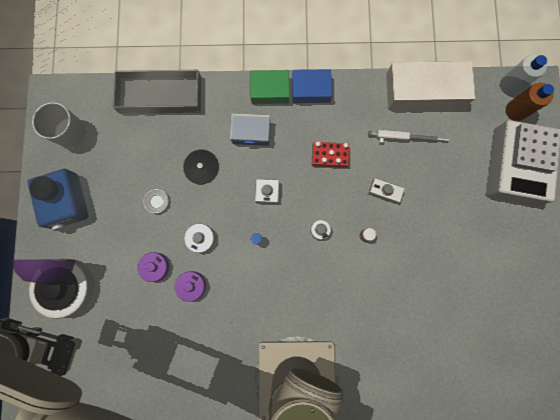

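View pics/wrist0.png

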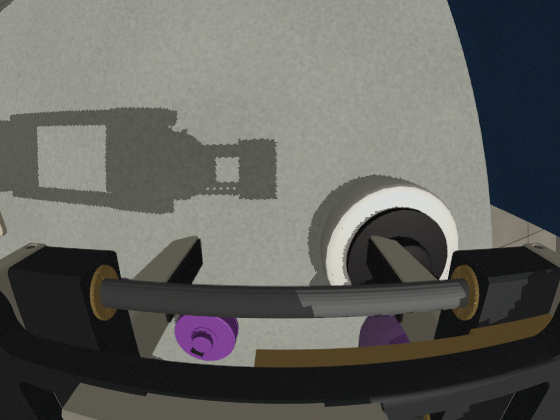

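The scene view (pixels) shows the small round timer at (257,178), square at (287,237), large round white at (392,231) and long at (166,176). In the top view, these could be taken for what I want:
- White large round (199,238); purple look-alikes at (153,267) and (190,287).
- Small round (321,230); jar with a white cap (369,235).
- Square (267,191); long timer (387,190), which stays untouched.

By the description I choose (321,230), then (267,191), then (199,238).

Run:
```python
import cv2,numpy as np
a=cv2.imread("pics/top0.png");b=cv2.imread("pics/scene0.png")
def c(i,u,v):return cv2.resize(i[v-24:v+24,u-24:u+24],(260,260),interpolation=cv2.INTER_NEAREST)
r1=np.hstack([c(a,*p) for p in((321,230),(267,191),(199,238))])
r2=np.hstack([c(b,*p) for p in((257,178),(287,237),(392,231))])
cv2.imwrite("pics/crop.png",np.vstack([r1,r2]))
```

```text
(no output)
```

View pics/crop.png

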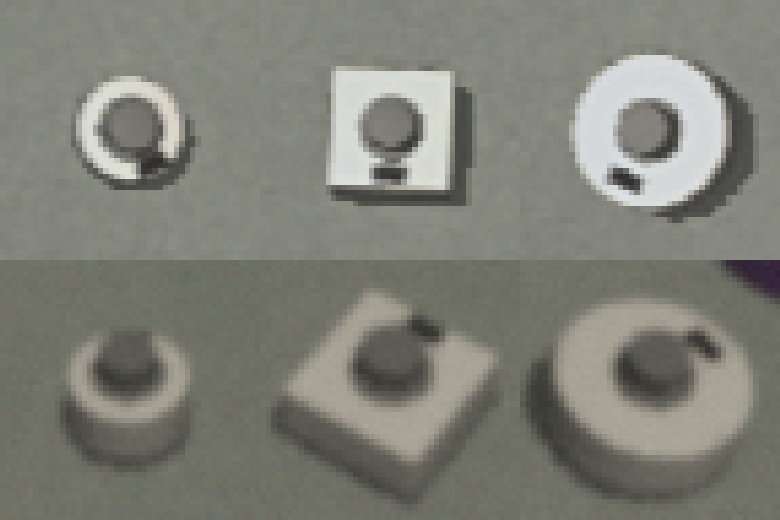

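The crops confirm a white small round, white square and white large round timer, each with a grey cap. The top-view caps are at about (320.5,228.2), (266.3,189.4) and (197.6,237.1). Next I'll fit the caps and cast rays.

```bash
cat > h.py <<'E'
import numpy as np,cv2
from plant import robot
def cast(n,u,v,z):
    p=robot.camera_params(n);R=p["R"];c=-R.T@p["t"]
    d=R.T@np.linalg.inv(p["mtx"])@[u,v,1.];return c+d*(z-c[2])/d[2]
def castw(p,u,v,z):
    K=p["mtx"];x=(u-K[0,2])/K[0,0];y=(v-K[1,2])/K[1,1];r=np.hypot(x,y)
    d=p["R"].T@np.array([x/r*np.sin(r),y/r*np.sin(r),np.cos(r)]);c=-p["R"].T@p["t"];return c+d*(z-c[2])/d[2]
def castm(n,pts,z):return np.array([cast(n,*p,z) for p in pts])
E
python3 - <<'E'
from h import *
a=cv2.imread("pics/top0.png");g=cv2.cvtColor(a,cv2.COLOR_BGR2GRAY)
for n,u,v in(("small",320.5,228.2),("square",266.3,189.4),("large",197.6,237.1),("long",388,189)):
    # white case top ring
    u0,v0=int(u)-24,int(v)-24
    w=(g[v0:v0+48,u0:u0+48]>185).astype(np.uint8)
    cs,_=cv2.findContours(w,cv2.RETR_EXTERNAL,cv2.CHAIN_APPROX_NONE);k=max(cs,key=cv2.contourArea)
    (x,y),(W,H),an=cv2.minAreaRect(k)
    print(n,"cap",cast("top",u,v,.052)[:2].round(4),"case",cast("top",x+u0,y+v0,.036)[:2].round(4),x+u0,y+v0,W,H,an)
for n,u,v in(("small",233+127/5.417,154+92/5.417),("square",263+128/5.417,213+93/5.417),("large",368+131/5.417,207+95/5.417)):
    print(n,"scene",cast("scene",u,v,.052)[:2].round(4))
for n,u,v in(("jar",369,235),):print(n,cast("top",u,v,.055))
for n,u,v in(("tube",257,239),):print(n,cast("top",u,v,.064))
E
```

```text
small cap [ 0.4335 -0.0745] case [ 0.4338 -0.0746] 320.0615406036377 228.60769271850586 17.240827560424805 17.612930297851562 60.2551155090332
square cap [0.5499 0.0819] case [0.5496 0.082 ] 266.5 190.5 21.0 21.0 90.0
large cap [0.412  0.2822] case [0.4119 0.2829] 198.5 237.5 27.0 27.0 90.0
long cap [ 0.5463 -0.275 ] case [ 0.5472 -0.2761] 386.9645881652832 189.72681427001953 30.141767501831055 13.797866821289062 19.179006576538086
small scene [ 0.4336 -0.0741]
square scene [0.5543 0.0825]
large scene [0.4154 0.2812]
jar [ 0.41191791 -0.21316412  0.055     ]
tube [0.40363467 0.10898455 0.064     ]
```

```bash
cat >> h.py <<'E'
from scipy.spatial.transform import Rotation as Ro
def delta(*T):
    s=robot.read_state();R=Ro.from_rotvec(s["orientation"]).as_matrix();p=s["tool_pos"]
    print("t",round(s["t"],2),"pos",p.round(4),"F",s["force"].round(2),"tilt",np.degrees(np.arccos(-R[2,2])).round(2))
    for q in T:
        print(q,"cm tool",(R.T@(np.array(q)-p)*100).round(2));p=np.array(q)
E
python3 - <<'E'
from h import *
delta((.32,.40,.20),(.4335,-.0745,.13))
E
```

```text
t 0.15 pos [0.1627 0.5771 0.2319] F [-0.02 -0.61 -0.64] tilt 0.08
(0.32, 0.4, 0.2) cm tool [-19.95 -12.77   3.2 ]
(0.4335, -0.0745, 0.13) cm tool [-23.8  -42.58   7.05]
```

>>> {"name": "carry_out", "arguments": {
  "commands": [
    [[-2.5,-1.6,0.4,0],[-2.5,-1.6,0.4,0],[-2.5,-1.6,0.4,0],[-2.5,-1.6,0.4,0],[-2.5,-1.6,0.4,0],[-2.5,-1.6,0.4,0],[-2.5,-1.6,0.4,0],[-2.5,-1.6,0.4,0],[-1.7,-3.0,0.5,0],[-1.7,-3.0,0.5,0],[-1.7,-3.0,0.5,0],[-1.7,-3.0,0.5,0],[-1.7,-3.0,0.5,0],[-1.7,-3.0,0.5,0],[-1.7,-3.0,0.5,0],[-1.7,-3.0,0.5,0],[-1.7,-3.0,0.5,0],[-1.7,-3.0,0.5,0],[-1.0,-2.0,0.2,0],[0,0,0,0]]
  ],
  "claw": 0,
  "grip_force": 10
}}

```text
t: 1.82
tool_pos: [0.407, 0.0397, 0.1479]
orientation: [-0.436, -3.111, 0.002]
force: [-0.2, 0.0, 0.5]
opening: 0.0002
```

Run:
```python
from h import *
delta((.4335,-.0745,.13))
```

```text
t 1.82 pos [0.407  0.0397 0.1479] F [-0.22  0.04  0.53] tilt 0.1
(0.4335, -0.0745, 0.13) cm tool [ -5.69 -10.25   1.81]
```

>>> {"name": "carry_out", "arguments": {
  "commands": [
    [[-1.9,-3.4,0.6,0],[-1.9,-3.4,0.6,0],[-1.4,-2.4,0.6,0],[-0.5,-1.0,0.0,0],[0,0,0,0],[0,0,0,0]]
  ]
}}

```text
t: 2.32
tool_pos: [0.434, -0.0699, 0.1306]
orientation: [-0.432, -3.111, -0.001]
force: [-0.3, 0.4, -0.2]
opening: 0.0005
```

Run:
```python
from h import *
delta((.4335,-.0745,.07))
for n in("top","wrist","scene"):cv2.imwrite(f"pics/{n}1.png",cv2.cvtColor(robot.read_camera(n),cv2.COLOR_RGB2BGR))
a,b=cv2.imread("pics/scene1.png"),cv2.imread("pics/wrist1.png")
cv2.imwrite("pics/m1.png",np.hstack([cv2.resize(a[100:260,180:340],(400,400)),cv2.resize(b,(400,300))[:,:] if 0 else cv2.resize(b[:, 70:490],(400,400))]))
```

```text
t 2.32 pos [ 0.434  -0.0699  0.1306] F [-0.27  0.43 -0.19] tilt 0.06
(0.4335, -0.0745, 0.07) cm tool [-0.09 -0.46  6.06]
```

View pics/m1.png

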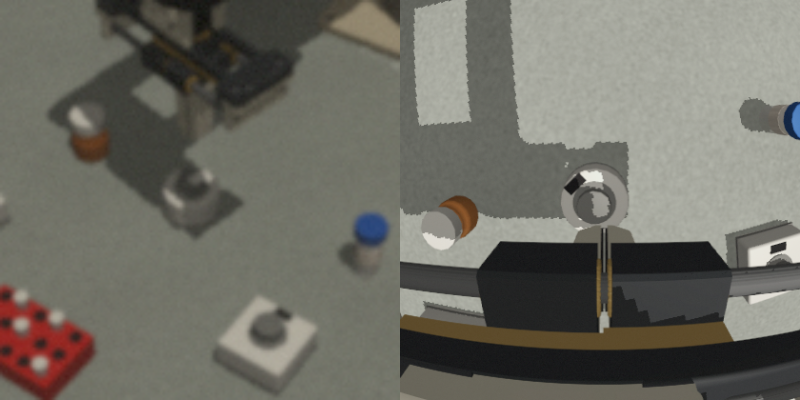

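In the wrist view the small round cap is ahead of the closed fingers, at about wrist pixel (275,214). I'll use it as a third check on the position.

Run:
```python
from h import *
p=robot.camera_params("wrist");print(castw(p,275,214.5,.052))
a=cv2.imread("pics/wrist1.png");cv2.imwrite("pics/c1.png",cv2.resize(a[150:260,215:335],(600,550),interpolation=cv2.INTER_CUBIC))
```

```text
[ 0.4293711 -0.0742732  0.052    ]
```

View pics/c1.png

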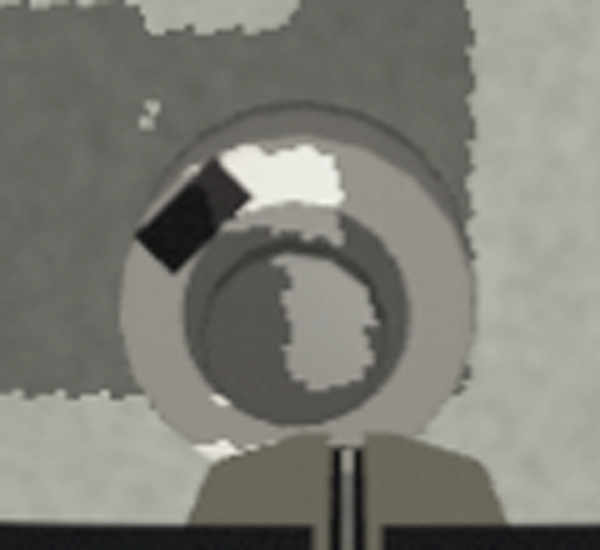

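>>> {"name": "carry_out", "arguments": {
  "commands": [
    [[-0.1,-0.45,0.5,0],[0,0,1.0,0],[0,0,1.2,0],[0,0,1.2,0],[0,0,1.0,0],[0,0,0.7,0],[0,0,0,0],[0,0,0,0],[0,0,0,0]]
  ]
}}

```text
t: 3.22
tool_pos: [0.4342, -0.0751, 0.0751]
orientation: [0.43, 3.111, -0.0]
force: [0.4, -0.2, -0.0]
opening: 0.0007
```

Run:
```python
from h import *
print(castw({**robot.camera_params("wrist")},273.4,217.6,.052)) if 0 else 0
delta((.4335,-.0745,.055))
a=robot.read_camera("wrist");cv2.imwrite("pics/w2.png",cv2.cvtColor(a,cv2.COLOR_RGB2BGR))
```

```text
t 3.22 pos [ 0.4342 -0.0751  0.0751] F [ 0.35 -0.2  -0.02] tilt 0.03
(0.4335, -0.0745, 0.055) cm tool [0.09 0.04 2.01]
```

View pics/w2.png

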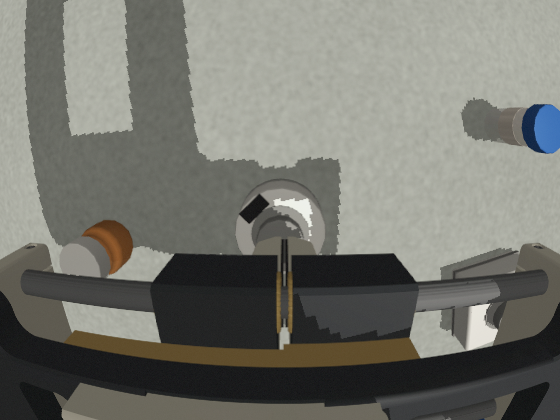

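The fingertips at (284,245) are in line with the cap at (281,233), so I'll press slowly.

>>> {"name": "carry_out", "arguments": {
  "commands": [
    [[0,0,0.3,0],[0,0,0.3,0],[0,0,0.2,0],[0,0,0.15,0],[0,0,0.15,0],[0,0,0.15,0],[0,0,0.1,0],[0,0,0.1,0],[0,0,0.1,0],[0,0,0,0],[0,0,0,0]]
  ]
}}

```text
t: 4.18
tool_pos: [0.4339, -0.0751, 0.0591]
orientation: [0.43, 3.112, -0.0]
force: [0.1, 0.0, 2.9]
opening: 0.0005
```

>>> {"name": "carry_out", "arguments": {
  "commands": [
    [[0,0,0.1,0],[0,0,0.1,0],[0,0,0.1,0],[0,0,0.1,0],[0,0,0,0],[0,0,0,0]]
  ]
}}

```text
t: 4.68
tool_pos: [0.434, -0.0751, 0.0555]
orientation: [0.43, 3.112, -0.0]
force: [-2.6, 0.4, 9.2]
opening: 0.0004
```

9.2 N at TCP height 0.0555 means the plunger is home. I'll lift straight up.

>>> {"name": "carry_out", "arguments": {
  "commands": [
    [[0,0,-0.3,0],[0,0,-0.7,0],[0,0,-1.5,0],[0,0,-2.0,0],[0,0,-1.5,0],[0,0,0,0],[0,0,0,0]]
  ]
}}

```text
t: 5.27
tool_pos: [0.4346, -0.0752, 0.1158]
orientation: [0.43, 3.11, -0.0]
force: [-0.2, -0.3, -0.7]
opening: 0.0006
```

Run:
```python
from h import *
delta((.551,.082,.115),(.551,.082,.075))
p=robot.camera_params("wrist")
a=robot.read_camera("wrist");cv2.imwrite("pics/w3.png",cv2.cvtColor(a,cv2.COLOR_RGB2BGR))
```

```text
t 5.27 pos [ 0.4346 -0.0752  0.1158] F [-0.16 -0.35 -0.73] tilt 0.12
(0.551, 0.082, 0.115) cm tool [-6.94 18.29  0.1 ]
(0.551, 0.082, 0.075) cm tool [0.01 0.   4.  ]
```

View pics/w3.png

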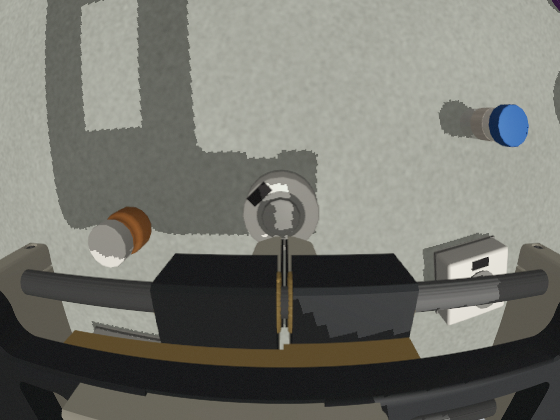

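The small round cap at (282,213) is now low and the timer is upright and in place. On to the square timer.

>>> {"name": "carry_out", "arguments": {
  "commands": [
    [[-0.6,1.6,0,0],[-1.1,2.9,0,0],[-1.2,3.1,0,0],[-1.2,3.1,0,0],[-1.2,3.1,0,0],[-1.0,2.7,0,0],[-0.6,1.8,0,0],[0,0,0,0],[0,0,0,0],[0,0,0,0]]
  ]
}}

```text
t: 6.15
tool_pos: [0.5487, 0.0819, 0.1136]
orientation: [-0.429, -3.109, 0.001]
force: [-0.7, 0.2, 0.2]
opening: 0.0008
```

Run:
```python
from h import *
delta((.551,.082,.115),(.551,.082,.075))
a=robot.read_camera("wrist");cv2.imwrite("pics/w4.png",cv2.cvtColor(a,cv2.COLOR_RGB2BGR))
```

```text
t 6.15 pos [0.5487 0.0819 0.1136] F [-0.67  0.17  0.18] tilt 0.16
(0.551, 0.082, 0.115) cm tool [-0.22  0.07 -0.14]
(0.551, 0.082, 0.075) cm tool [-0.01  0.    4.  ]
```

View pics/w4.png

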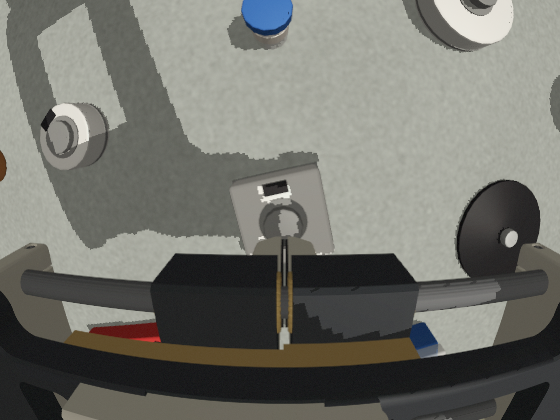

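The fingers at (284,245) are centred on the square's cap at (285,222). Lowering.

>>> {"name": "carry_out", "arguments": {
  "commands": [
    [[-0.2,0,0.5,0],[0,0,1.2,0],[0,0,1.2,0],[0,0,0.7,0],[0,0,0.2,0],[0,0,0,0],[0,0,0,0]]
  ]
}}

```text
t: 6.78
tool_pos: [0.5517, 0.0818, 0.0769]
orientation: [-0.43, -3.111, 0.0]
force: [0.2, 0.2, 0.1]
opening: 0.0004
```

>>> {"name": "carry_out", "arguments": {
  "commands": [
    [[0,0,0.4,0],[0,0,0.3,0],[0,0,0.3,0],[0,0,0.15,0],[0,0,0.15,0],[0,0,0.15,0],[0,0,0.1,0],[0,0,0.1,0],[0,0,0.1,0],[0,0,0.1,0],[0,0,0,0],[0,0,0,0]]
  ]
}}

```text
t: 7.78
tool_pos: [0.5519, 0.0818, 0.0586]
orientation: [0.43, 3.112, 0.0]
force: [-0.9, 0.2, 2.1]
opening: 0.0007
```

>>> {"name": "carry_out", "arguments": {
  "commands": [
    [[0,0,0.1,0],[0,0,0.1,0],[0,0,0.1,0],[0,0,0.1,0],[0,0,0,0],[0,0,0,0]]
  ]
}}

```text
t: 8.28
tool_pos: [0.552, 0.0819, 0.0553]
orientation: [0.43, 3.112, 0.0]
force: [-4.1, -0.4, 8.5]
opening: 0.0003
```

The square timer is home at 8.5 N. Lifting.

>>> {"name": "carry_out", "arguments": {
  "commands": [
    [[0,0,-0.3,0],[0,0,-0.7,0],[0,0,-1.5,0],[0,0,-2.0,0],[0,0,-1.5,0],[0,0,0,0],[0,0,0,0]]
  ]
}}

```text
t: 8.87
tool_pos: [0.5527, 0.0818, 0.1154]
orientation: [0.43, 3.11, 0.001]
force: [0.9, 0.3, 0.1]
opening: 0.0008
```

Run:
```python
from h import *
delta((.413,.282,.115))
a=robot.read_camera("wrist");cv2.imwrite("pics/w5.png",cv2.cvtColor(a,cv2.COLOR_RGB2BGR))
```

```text
t 8.87 pos [0.5527 0.0818 0.1154] F [0.9  0.33 0.12] tilt 0.13
(0.413, 0.282, 0.115) cm tool [1.888e+01 1.548e+01 1.000e-02]
```

View pics/w5.png

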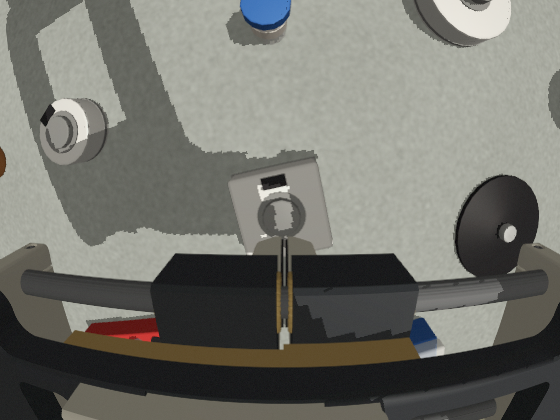

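The square's cap at (283,213) is down and the timer has not moved. Now the large white round timer.

>>> {"name": "carry_out", "arguments": {
  "commands": [
    [[1.4,1.2,0,0],[2.5,2.0,0,0],[2.8,2.3,0,0],[2.8,2.3,0,0],[2.8,2.3,0,0],[2.8,2.3,0,0],[2.2,1.8,0,0],[1.5,1.2,0,0],[0,0,0,0],[0,0,0,0],[0,0,0,0]]
  ]
}}

```text
t: 9.83
tool_pos: [0.4125, 0.2803, 0.1136]
orientation: [-0.43, -3.111, 0.002]
force: [0.0, -1.2, 0.1]
opening: 0.0004
```

Run:
```python
from h import *
delta((.413,.282,.115),(.413,.282,.075))
a=robot.read_camera("wrist");cv2.imwrite("pics/w6.png",cv2.cvtColor(a,cv2.COLOR_RGB2BGR))
```

```text
t 9.83 pos [0.4125 0.2803 0.1136] F [ 0.   -1.18  0.14] tilt 0.1
(0.413, 0.282, 0.115) cm tool [-0.    0.18 -0.14]
(0.413, 0.282, 0.075) cm tool [-0.    0.01  4.  ]
```

View pics/w6.png

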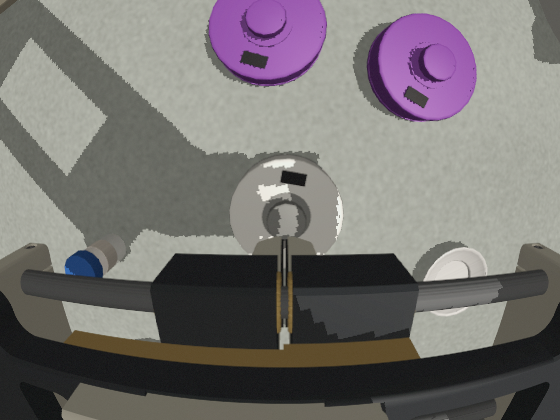

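The fingers are over the white large round timer, cap at (286,220). The purple ones at (266,17) and (437,62) are well clear.

>>> {"name": "carry_out", "arguments": {
  "commands": [
    [[0,0.1,0.5,0],[0,0,1.2,0],[0,0,1.2,0],[0,0,0.7,0],[0,0,0.2,0],[0,0,0,0],[0,0,0,0]]
  ]
}}

```text
t: 10.47
tool_pos: [0.4129, 0.2819, 0.0764]
orientation: [-0.43, -3.111, 0.001]
force: [0.2, 0.1, 0.6]
opening: 0.0004
```

>>> {"name": "carry_out", "arguments": {
  "commands": [
    [[0,0,0.4,0],[0,0,0.3,0],[0,0,0.3,0],[0,0,0.15,0],[0,0,0.15,0],[0,0,0.15,0],[0,0,0.1,0],[0,0,0.1,0],[0,0,0.1,0],[0,0,0.1,0],[0,0,0,0],[0,0,0,0]]
  ]
}}

```text
t: 11.47
tool_pos: [0.4131, 0.2821, 0.0582]
orientation: [0.43, 3.112, 0.0]
force: [-0.9, 0.5, 1.1]
opening: 0.0007
```

>>> {"name": "carry_out", "arguments": {
  "commands": [
    [[0,0,0.1,0],[0,0,0.1,0],[0,0,0.1,0],[0,0,0.1,0],[0,0,0,0],[0,0,0,0]]
  ]
}}

```text
t: 11.97
tool_pos: [0.4132, 0.2822, 0.0548]
orientation: [0.43, 3.112, 0.0]
force: [-4.1, -2.1, 9.6]
opening: 0.0006
```

The large round timer is home at 9.6 N. I'll lift, back away and check everything.

>>> {"name": "carry_out", "arguments": {
  "commands": [
    [[0,0,-0.3,0],[0,0,-0.7,0],[0,0,-1.5,0],[0,0,-2.5,0],[0,0,-3.0,0],[0,0,-3.0,0],[0,0,-2.0,0],[1.5,2.5,-1.0,0],[1.5,2.5,-1.0,0],[1.5,2.5,0,0],[1.5,2.5,0,0],[1.5,2.5,0,0],[1.5,2.5,0,0],[1.5,2.5,0,0],[1.0,1.5,0,0],[0,0,0,0],[0,0,0,0],[0,0,0,0]]
  ]
}}

```text
t: 13.47
tool_pos: [0.354, 0.4952, 0.2037]
orientation: [-0.43, -3.112, 0.002]
force: [0.1, -1.0, 0.8]
opening: 0.0004
```

Run:
```python
from h import *
s=robot.read_state();print(s["t"],s["tool_pos"],s["force"])
for n in("top","scene"):cv2.imwrite(f"pics/{n}9.png",cv2.cvtColor(robot.read_camera(n),cv2.COLOR_RGB2BGR))
a,b=cv2.imread("pics/top9.png"),cv2.imread("pics/scene9.png")
g=cv2.cvtColor(a,cv2.COLOR_BGR2GRAY)
for n,u,v in(("small",320,228),("square",266,189),("large",197,237),("long",388,189)):
    w=(g[v-24:v+24,u-24:u+24]>185).astype(np.uint8)
    k=max(cv2.findContours(w,cv2.RETR_EXTERNAL,cv2.CHAIN_APPROX_NONE)[0],key=cv2.contourArea)
    x,y=cv2.minAreaRect(k)[0];print(n,x+u-24,y+v-24)
cv2.imwrite("pics/m9.png",np.vstack([np.hstack([cv2.resize(i,(400,300)) for i in(a,b)]),np.hstack([cv2.resize(b[v-24:v+24,u-24:u+24],(200,200)) for u,v in((257,178),(287,237),(392,231),(166,176))])]))
```

```text
13.4667 [0.35396449 0.49522925 0.2037019 ] [ 0.0511974  -0.97445841  0.84588091]
small 320.5 229.0
square 266.4406089782715 190.1284523010254
large 198.5 237.5
long 386.79999923706055 189.60000038146973
```

View pics/m9.png

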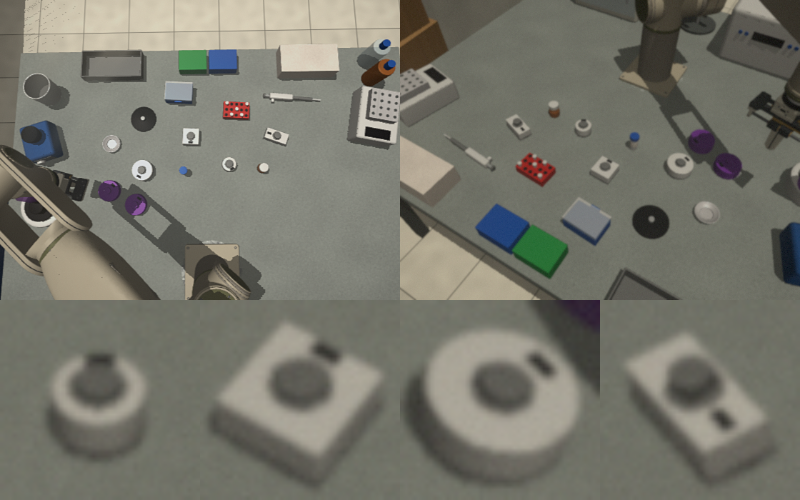

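All three caps are visibly low, the long timer's cap (crop at (690,380)) still stands proud, and nothing has moved. Handing in.

```bash
python3 -c "
from plant import robot
print(robot.close_job())"
```

```text
the job is handed in; nothing more can be done
None
```

I started the three timers in order with the closed fingertips: small round, then square, then large round. I stopped pressing at readings of 9.2, 8.5 and 9.6 N, each with the fingertips at a height that means the plunger is fully home. The job was handed in at about 13.5 s of the 42 s allowed; the system gave no verdict.

- **Caps:** the last pictures show all three caps low and the long timer's cap still standing proud.
- **Positions:** the four timers' outlines in the top view were within 0.5 pixel (about 1.5 mm) of where they started. I checked the other things on the bench by eye only, and they had not moved. The arm was clear of everything.
- **Disagreement:** before pressing, the scene camera and one wrist-camera check put cap positions up to about 4 mm from the top camera's. I went mostly by the top camera, and the off-centre error was well within the 28 mm cap.

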